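# Hang the rinse basket on the tank

### The arm

A 7-joint arm with a two-finger parallel gripper is mounted at the origin on the work surface. World frame = base frame: x ahead of the robot, y to its left, z up, the work surface at z = 0. Lengths are in m, angles in rad, forces in N, time in s.
With the tool pointing down it reaches from about 0.425 to 0.925 m from the base axis. Payload 6.8 kg.
Tool frame: the origin (TCP) lies midway between the tips of the shut fingers; the grasp point (between the pads) lies 19 mm behind it; z points along the fingers, y is the direction in which the jaws open and shut (so a half turn about z gives the same grasp; the last joint's range is limited). The gripper opens to 85 mm and grips with 20 to 120 N. Pads are 22 mm wide; open, the fingers measure 114 mm over their backs; the gripper's body (76 mm by 85 mm) begins 54 mm behind the grasp point. The pads swing forward as they close: fully open they stand 13 mm farther back than shut.
Start: joints at [1.142, 0.477, 0.022, 1.555, -0.011, 1.109, -0.083], TCP at [0.213, -0.641, 0.231] pointing down, gripper open.
Joint ranges: [-2.96, 2.96], [-0.34, 2.1], [-1.41, 1.46], [0.24, 2.44], [-1.37, 4.51], [0.17, 1.92], [-2.96, 2.96]. Speed limits (rad/s): [2.39, 2.39, 3.14, 3.14, 3.14, 3.14, 3.14].

### API

Orientations are given as a rotation vector (axis times angle).
In Python, from bench import r gives the robot as it stands. The module is installed in compiled form; this text tells all that it offers.
- The arm moves only by the tool apply_moves, never from a script. Its argument "plan" is a list that holds one entry, the list of rows, each a list of 7 numbers: the turn, a rotation vector about the tool's x, y, z scaled (see below), then the shift along the tool's x, y, z scaled (see below), then the closure, from -1 (fully open) to 1 (shut). In form: [[[wx, wy, wz, tx, ty, tz, grip], ...]]. A call has 1 to 12 rows; each row is the pose to reach, as a shift and turn from the pose commanded when the call began, along the tool's axes at that moment, turning the shorter way round; what a row does not reach only later rows make up. The controller multiplies each number of a shift by 0.4 m and each number of a turn by 180 degrees. A row lasts 1/12 s, in which the tool goes at most 41.7 mm and 7.16 degrees, less where a joint would pass 70% of its speed; a pose out of reach is approached as far as the arm can. A call with a number of a shift or a turn outside -1 to 1 is refused whole. A call with a gripper value outside its range is refused whole. The fingers move at their own pace and stop on an object; "force" is the grip in N (left out, the last holds). Time passes only in rows, so rows that repeat a pose let the fingers close. It gives the time, the measured TCP pose, the force and the opening at its end, in the units of the state.
- r.get_obs(): the state, without advancing time (a new reading comes with each control period).
- r.grab_frame(name): name is "side" or "top" or "wrist"; returns a dict with "pixels" (420x560x3 uint8, blue, green, red), "fx", "fy", "cx", "cy" (pixels), "k1" (the pictures are not rectified: a ray, as slopes to the right and down, at radius r is drawn at 1 + k1 r^2 times it, then the intrinsics apply), "pose" (4x4, takes a point from camera to world coordinates). Camera axes: x right, y up, looking along -z (the intrinsics and any distortion apply to the point x, -y, -z); pixel columns grow to the right and rows downward; lengths in m; the calibration is good to about 2 mm. A picture is of the moment at which its call begins. There is no depth.
- r.hand_in(): hands the job in, once; it reports no verdict.
The state is a dict: "clock": time; "joints": joint angles; "qvel": joint speeds; "tau": joint torques, N m; "tcp_pos": TCP position; "orientation": TCP orientation; "contact_force": force on the tool from outside, world axes, zero at the start; "moment": the same for the moment, N m; "grip_width": finger opening in m.
Only numpy, scipy, OpenCV 4.12 (cv2) and the standard library are available. Lean on these libraries where they do the work, as an engineer would, in place of code of your own. Each camera call takes 0.05 s, during which the arm holds its last target. There are 200 camera calls.

### The job

Pick up the steel hook-on basket by its grip and hang it inside the rinse tank: its bent lip goes over the rim of the tank wall that carries the spring clip, with the lip's skirt between that wall and the clip's jaw. Press it down against the spring until the lip is fully home on the rim and make sure of it with a steady push of about 15 N for half a second, never forcing or dropping it; then let go, leaving it hanging upright and square to the wall, and leave the other things on the bench alone.

Things in the scene. Friction and masses are not known exactly. Their poses are not given: they have to be found in the camera images.
- basket: Loose steel hook-on basket, 200 to 380 g, standing upright. Origin: centre of the underside of its open box (70 mm along x, 60 along y, 65 high). z up, x along the back plate, -y towards the lip. Back plate: y -34 to -30 mm, 70 wide, z 0 to 102. Lip on top: bend z 96 to 102, then a skirt hanging outside, y -45 to -41 mm, 50 wide, z 102 down to 66. Slot between plate and skirt: 7 mm wide, 30 deep.
- grip (a point): Middle of the basket's upright black grip on top of the lip's bend, at (0, -37.5, 126) mm in the basket's frame, same axes. The grip is 40 mm along x, 14 mm thick along y and spans z 102 to 150 mm; take it from above across its thickness.
- slot (a point): Roof of the basket's slot: centre of the underside of the bend, at (0, -37.5, 96) mm in the basket's frame, same axes as the basket. The bend is lined with slightly yielding rubber, flush with this point.
- tank: Fixed open metal rinse tank, 260 mm along x, 200 mm along y, 130 mm high, walls upright, 4 mm thick, floor 4 mm. Origin: centre of its underside; z up. The hook wall is the long wall on its -y side (inner face y -96, outer face y -100 mm); it carries the spring clip outside at its middle. A brass drain tap stands out 30 mm at the +x end.
- rim (a point): Middle of the top of the hook wall: on the rim, midway through the wall's thickness, at (0, -98, 130) mm in the tank's frame, same axes as the tank. When the basket is fully home, its slot lies here with slot and rim heights equal, the basket's x axis along the tank's x axis and the box inside the tank (+y side).
- clip (a point): Top of the flat face of the spring clip's steel jaw, outside the hook wall, at (0, -103.5, 110) mm in the tank's frame: 36 mm wide, 3.5 mm off the wall; its flared mouth above opens to 12.5 mm off the wall at z 124 mm. The jaw yields up to 10 mm outwards against a spring (3 N at rest, 0.3 N per mm). Pushing the skirt in takes roughly 4 to 9 N downward before the bend meets the rim. Clip housing: z 38 to 72 mm, y -100 to -124.
- bottle_a: Bystander: closed amber glass bottle standing on the bench, 62 mm diameter, 190 mm tall; origin at its underside.
- bottle_b: Bystander: another bottle like it.
- mallet: Bystander: hammer with a wooden handle lying on the bench; origin at its underside.
- mug: Bystander: steel mug, 84 mm diameter, 90 mm high, standing on the bench; origin at its underside.

How it is judged:
On the way, in this order (a step that is already met when the one before it is completed fails the run):
1. the basket is lifted clear of the bench (height (world z) of basket above 0.06 m), for 0.1 s.
2. the lip is over the rim of the hook wall at the clip, fully home, and the gripper keeps it pressed there firmly (z of slot in the frame of rim between -0.003 and 0.002 m and y of slot in the frame of rim between -0.004 and 0.004 m and x of slot in the frame of rim between -0.015 and 0.015 m and y of basket in the frame of tank above -0.08 m and contact force between the fingers and basket above 1 N and contact force between basket and tank above 15 N), for 0.2 s.
At the end, for the whole second after the job is handed in: The basket hangs at rest inside the tank on the hook wall: slot roof within 2.5 mm of the rim's height, within 4 mm across the wall and within 15 mm of the clip's middle along it, upright within 0.08 rad and square to the wall within 0.1 rad, released (z of slot in the frame of rim between -0.003 and 0.0025 m and y of slot in the frame of rim between -0.004 and 0.004 m and x of slot in the frame of rim between -0.015 and 0.015 m and y of basket in the frame of tank above -0.08 m and angle between basket's own z axis and vertical below 0.08 rad and angle between the x axis of basket and the x axis of tank, either way round below 0.1 rad and linear speed of basket below 0.02 m/s); the robot touches nothing.
It fails at once if the basket is pressed or knocked against the tank and its clip with more than 33 N in all (the clip's pinch of up to 10 N included) (contact force between basket and tank above 33 N).
It fails at once if the robot pushes on the tank or its clip itself with more than 15 N (contact force between the arm and tank above 15 N).
It fails at once if the basket is tipped over (angle between basket's own z axis and vertical above 0.7 rad).
It fails at once if a bottle, the hammer or the mug is disturbed (distance of any of bottle_a, bottle_b, mallet, mug from where it was at the start of the episode above 0.02 m).
It also fails if it takes over 45 s, if anything falls off the work surface, if the arm or the gripper's body presses on something with over 40 N, if the wrist force passes 120 N, or if a joint passes its speed limit or range.

## Working session

There is one attempt and no reset: what is moved stays moved. The work goes in short steps, Python scripts to look and compute and a tool call to move; the robot and the scene stay as the last step left them, time stands still between calls to the robot, and variables do not carry over. Pictures are saved under pics/ and viewed, on a budget of 10 in all, crops included, one or two more only if the job needs it, and the job is handed in when it is done.

Besides the shell and the picture viewer there is one more tool, called after "Request:" as name(argument=value, ...) on one line, values as JSON. apply_moves: Moves the arm, as the interface text tells. Its arguments: {"type":"object","properties":{"plan":{"type":"array","items":{"type":"array","items":{"type":"array","items":{"type":"number","minimum":-1,"maximum":1}}}},"force":{"type":"number"}},"required":["plan"]}

```bash
mkdir -p pics; cat > h.py <<'E'
import numpy as np,cv2,pickle
from bench import r
def grab(n,f):
    d=r.grab_frame(n);cv2.imwrite(f'pics/{f}.png',d['pixels']);pickle.dump(d,open(f'pics/{f}.pkl','wb'));return d
def load(f): return pickle.load(open(f'pics/{f}.pkl','rb'))
def ray(d,u,v):
    p=np.array([(u-d['cx'])/d['fx'],(v-d['cy'])/d['fy']]);q=p.copy()
    for _ in range(20): q=p/(1+d['k1']*(q@q))
    R=d['pose'];return R[:3,3],R[:3,:3]@np.array([q[0],-q[1],-1])
def atz(d,u,v,z):
    o,w=ray(d,u,v);return o+w*(z-o[2])/w[2]
def proj(d,P):
    P=np.atleast_2d(P);M=np.linalg.inv(d['pose']);c=P@M[:3,:3].T+M[:3,3]
    q=np.c_[c[:,0],-c[:,1]]/-c[:,2:];q=q*(1+d['k1']*(q**2).sum(1))[:,None]
    return q*[d['fx'],d['fy']]+[d['cx'],d['cy']]
E
python3 - <<'E'
from h import *
for n in('top','side','wrist'):
    d=grab(n,n+'0');print(n,d['fx'],d['k1'],d['pose'].round(3).tolist())
print(r.get_obs())
E
```

```text
top 500.55424625270535 -0.15417724627534574 [[0.019, 0.986, -0.167, 0.317], [-1.0, 0.018, -0.008, -0.039], [-0.005, 0.167, 0.986, 1.513], [0.0, 0.0, 0.0, 1.0]]
side 537.8418933892281 -0.19153034605802557 [[-0.797, 0.433, -0.422, -0.152], [-0.604, -0.579, 0.547, 0.888], [-0.008, 0.691, 0.723, 1.332], [0.0, 0.0, 0.0, 1.0]]
wrist 358.6493110658335 0.013829871774129768 [[0.314, 0.905, 0.285, 0.285], [-0.949, 0.3, 0.092, -0.616], [-0.002, -0.3, 0.954, 0.374], [0.0, 0.0, 0.0, 1.0]]
{'clock': 0.15, 'joints': array([ 1.14190516,  0.47762495,  0.02235591,  1.55616813, -0.01150499,
        1.10926005, -0.08311808]), 'qvel': array([ 0.00039678, -0.00386887,  0.00058634, -0.00417603,  0.00067854,
        0.0031464 ,  0.00027553]), 'tau': array([ 2.70943252e-03, -5.96922970e+01,  1.60987314e+00, -2.81490862e+01,
        1.25589155e-02,  6.48470304e-03,  3.14351979e-06]), 'tcp_pos': array([ 0.21270105, -0.64017123,  0.23056309]), 'orientation': array([-3.09998959e+00, -5.01516831e-01,  4.75897369e-04]), 'contact_force': array([ 0.32216453, -0.01261527,  0.20587375]), 'moment': array([-0.01377983,  0.0005333 ,  0.02876342]), 'grip_width': 0.08552187887386348}
```

View pics/top0.png

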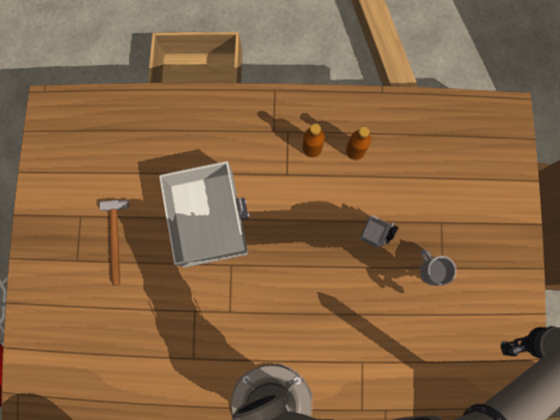

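View pics/side0.png

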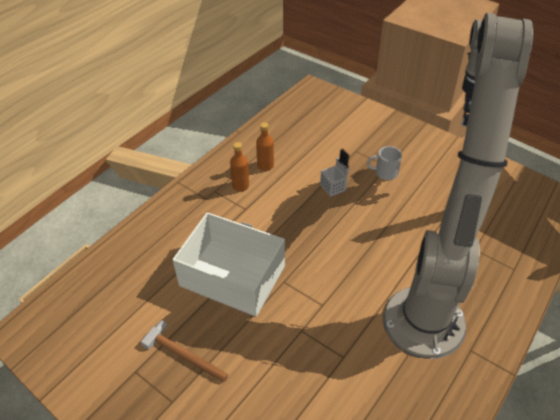

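The top view shows the tank with its rim corners near (161,175), (228,163), (246,255) and (179,266). The clip is at (241,209), the basket box at (376,231) and the grip at (392,234). The mug is at (437,270), and the bottles are at (313,140) and (359,145). The side view agrees with this layout. I'll zoom in on both.

```bash
python3 - <<'E'
from h import *
t=load('top0')['pixels'];s=load('side0')['pixels']
Z=lambda a,x,y,w,h,k:cv2.resize(a[y:y+h,x:x+w],None,fx=k,fy=k,interpolation=cv2.INTER_CUBIC)
A=np.hstack([Z(t,150,155,100,120,4),Z(t,350,205,80,60,5)[:300,:400] if 0 else cv2.copyMakeBorder(Z(t,355,210,50,50,8),0,80,0,0,cv2.BORDER_CONSTANT)])
cv2.imwrite('pics/z1.png',A);print(A.shape)
B=np.hstack([Z(s,170,205,120,110,4),cv2.copyMakeBorder(Z(s,315,145,40,55,8),0,0,0,0,cv2.BORDER_CONSTANT)])
cv2.imwrite('pics/z2.png',B);print(B.shape)
E
```

```text
(480, 800, 3)
(440, 800, 3)
```

View pics/z1.png

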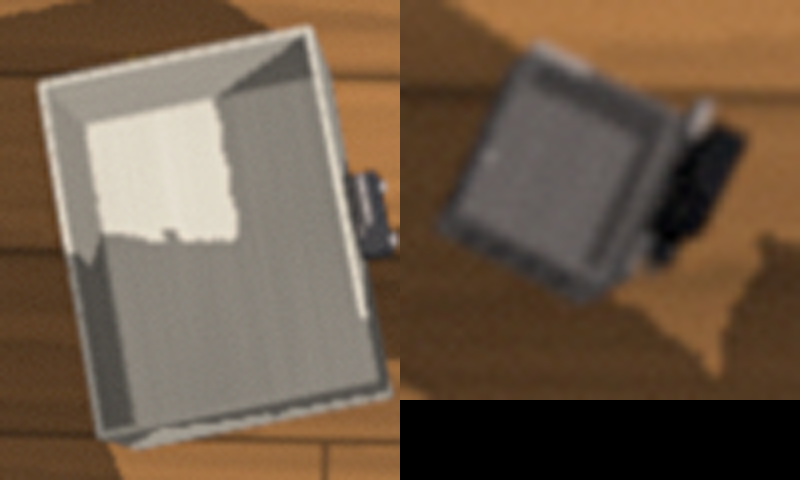

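View pics/z2.png

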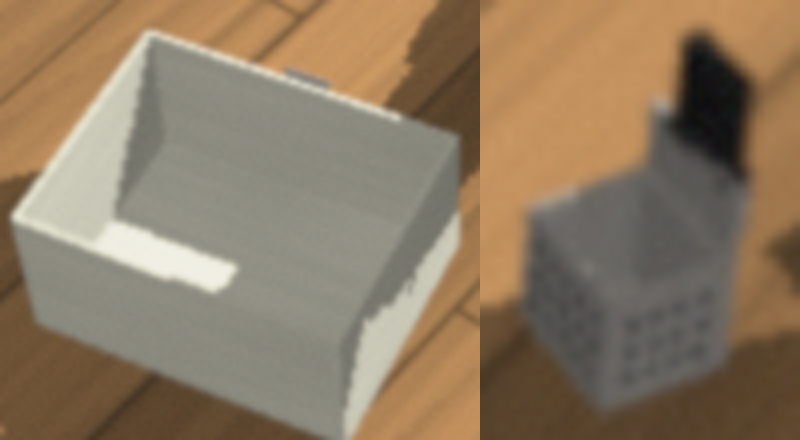

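The zoomed views give clear corners for both objects. Next is a pose fit with both cameras.

```bash
cat > fit.py <<'E'
from h import *
from scipy.optimize import least_squares
T,S=load('top0'),load('side0')
z=lambda x,y,x0,y0,k:((x+.5)/k-.5+x0,(y+.5)/k-.5+y0)
tk=lambda x,y:z(x,y,150,155,4); ts=lambda x,y:z(x,y,170,205,4)
bk=lambda x,y:z(x-400,y,355,210,8); bs=lambda x,y:z(x-480,y,315,145,8)
tank=[(T,tk(39,82),(130,100,130)),(T,tk(313,27),(130,-100,130)),(T,tk(390,390),(-130,-100,130)),(T,tk(100,437),(-130,100,130)),
(S,ts(150,32),(130,-100,130)),(S,ts(460,135),(-130,-100,130)),(S,ts(12,215),(130,100,130)),(S,ts(345,337),(-130,100,130))]
bas=[(T,bk(530,45),(35,30,65)),(T,bk(440,228),(-35,30,65)),(T,bk(745,135),(20,-44.5,150)),(T,bk(665,264),(-20,-44.5,150)),
(S,bs(528,208),(35,30,65)),(S,bs(607,285),(-35,30,65)),(S,bs(607,410),(-35,30,0)),(S,bs(725,365),(-35,-34,0)),(S,bs(750,180),(-20,-30.5,102)),(S,bs(530,312),(35,30,0))]
def W(p,m):
    c,s=np.cos(p[2]),np.sin(p[2]);m=np.asarray(m)/1e3
    return np.array([p[0]+c*m[0]-s*m[1],p[1]+s*m[0]+c*m[1],m[2]])
def fit(o,p0):
    # also per-camera pixel offset (calibration ~2mm), weakly regularised
    def f(p): return np.r_[np.concatenate([proj(d,W(p,m))[0]-u-(p[3:5] if d is T else p[5:7]) for d,u,m in o]),p[3:7]]
    s=least_squares(f,np.r_[p0,0,0,0,0],loss='soft_l1',x_scale=np.r_[.01,.01,.01,1,1,1,1]);return s.x,s.fun
if __name__=='__main__':
    for n,o,p in(('tank',tank,(.5,.2,.15)),('bas',bas,(.5,-.2,-.4))):
        x,f=fit(o,p);print(n,x.round(4));print(f[:-4].reshape(-1,2).round(2).tolist())
E
python3 fit.py
```

```text
tank [ 0.5494  0.2023  0.2255  0.2584 -0.1652  0.0845  0.2106]
[[0.62, 0.4], [0.11, -0.14], [-1.72, -2.15], [0.55, 0.6], [0.0, -1.01], [0.39, -0.26], [0.3, 0.42], [-0.69, 1.27]]
bas [ 0.5126 -0.2951 -0.4817  0.5417 -0.1209 -0.238   1.3154]
[[-0.18, 0.78], [0.25, -1.33], [-0.64, 2.0], [2.94, -1.48], [0.65, -0.54], [0.68, 2.57], [-0.53, 0.4], [0.65, 0.37], [-3.1, -0.31], [-0.52, -0.09]]
```

```bash
cat > ov.py <<'E'
from fit import *
def box(x0,x1,y0,y1,z0,z1):
    P=[(x,y,z_) for x in(x0,x1) for y in(y0,y1) for z_ in(z0,z1)]
    return [(a,b) for i,a in enumerate(P) for b in P[i+1:] if sum(q!=w for q,w in zip(a,b))==1]
TL=box(-130,130,-100,100,130,130)+box(-126,126,-96,96,130,130)+box(-18,18,-112.5,-112.5,124,124)+box(-18,18,-124,-100,38,72)
BL=box(-35,35,-30,30,0,65)+box(-35,35,-34,-30,0,102)+box(-25,25,-45,-41,66,102)+box(-20,20,-44.5,-30.5,102,150)
def draw(d,p,L,x0,y0,w,h,k,off=(0,0)):
    im=cv2.resize(d['pixels'][y0:y0+h,x0:x0+w],None,fx=k,fy=k,interpolation=cv2.INTER_CUBIC)
    for a,b in L:
        q=[tuple(((proj(d,W(p,m))[0]-off-[x0,y0]+.5)*k).round().astype(int).tolist()) for m in(a,b)]
        cv2.line(im,q[0],q[1],(0,255,0),1)
    return im
if __name__=='__main__':
    x,_=fit(tank,(.5,.2,.15));b,_=fit(bas,(.5,-.2,-.4))
    A=np.hstack([draw(T,x,TL,150,155,100,75,4),draw(S,x,TL,170,205,100,75,4)])
    B=np.hstack([draw(T,b,BL,360,210,50,37,8),draw(S,b,BL,310,145,50,55,8)[140:436] if 0 else draw(S,b,BL,310,147,50,37,8)])
    cv2.imwrite('pics/ov.png',np.vstack([A,B]))
    print(T['pose'][:3,3])
E
python3 ov.py
```

```text
[ 0.31692151 -0.0391778   1.51301245]
```

View pics/ov.png

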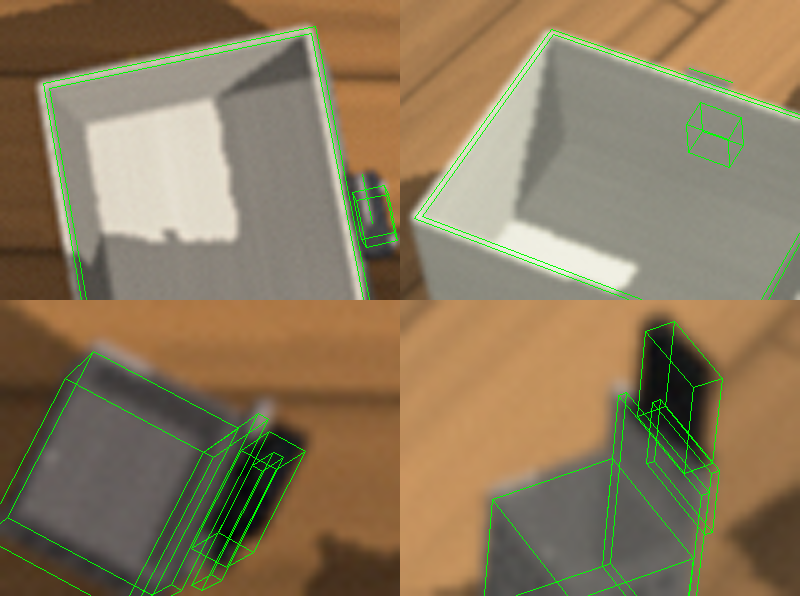

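The tank overlay fits to about 2 mm. The basket overlay is off by about 1 px (3 mm). I'll hover over the basket to refine it with the wrist camera.

```bash
cat > mv.py <<'E'
from h import *
from scipy.spatial.transform import Rotation as Ro
def Rdown(yang):  # tool y at angle yang (rad), z down
    y=np.array([np.cos(yang),np.sin(yang),0]);z=np.array([0,0,-1.]);return np.c_[np.cross(y,z),y,z]
def row(pos,yang):
    o=r.get_obs();R=Ro.from_rotvec(o['orientation']).as_matrix();t=R.T@(np.array(pos)-o['tcp_pos'])
    w=Ro.from_matrix(R.T@Rdown(yang)).as_rotvec()
    print('row',(w/np.pi).round(4),(t/.4).round(4),'deg',np.degrees(np.linalg.norm(w)).round(1),'mm',(1e3*t).round(1),'clk',o['clock'])
E
python3 - <<'E'
from mv import *; from fit import *
b,_=fit(bas,(.5,-.2,-.4));x,_=fit(tank,(.5,.2,.15))
g=W(b,(0,-37.5,126));print('grip',g,'rim',W(x,(0,-98,130)));row((g[0],g[1],.25),b[2]-np.pi/2)
for n,u,v in(('mug',437,270),('bA',313,150),('bB',357,152)): print(n,atz(T,u,v,.05))
E
```

```text
grip [ 0.49527201 -0.328364    0.126     ] rim [0.57132118 0.10676054 0.13      ]
row [-4.000e-04  2.000e-04  2.554e-01] [ 0.9162 -0.5171 -0.048 ] deg 46.0 mm [ 366.5 -206.8  -19.2] clk 0.15
mug [ 0.40139088 -0.4829264   0.05      ]
bA [ 0.75958252 -0.11246911  0.05      ]
bB [ 0.75610788 -0.24653934  0.05      ]
```

Request:
apply_moves(plan=[[[0,0,0.255,0.916,-0.517,-0.048,-1],[0,0,0.255,0.916,-0.517,-0.048,-1],[0,0,0.255,0.916,-0.517,-0.048,-1],[0,0,0.255,0.916,-0.517,-0.048,-1],[0,0,0.255,0.916,-0.517,-0.048,-1],[0,0,0.255,0.916,-0.517,-0.048,-1],[0,0,0.255,0.916,-0.517,-0.048,-1],[0,0,0.255,0.916,-0.517,-0.048,-1],[0,0,0.255,0.916,-0.517,-0.048,-1],[0,0,0.255,0.916,-0.517,-0.048,-1],[0,0,0.255,0.916,-0.517,-0.048,-1],[0,0,0.255,0.916,-0.517,-0.048,-1]]])

```text
clock: 1.15
tcp_pos: [0.4988, -0.3241, 0.2504]
orientation: [-3.052, 0.734, -0.001]
contact_force: [0.3, 0.1, 0.2]
grip_width: 0.085
```

```bash
python3 - <<'E'
from mv import *; from ov import *
d=grab('wrist','w1');o=r.get_obs();print(o['clock'],o['tcp_pos'],o['joints'].round(2))
b,_=fit(bas,(.5,-.2,-.4));im=draw(d,b,BL[-12:],0,0,560,420,1)
cv2.imwrite('pics/w1o.png',np.hstack([im[:, :560]]))
E
```

```text
1.2 [ 0.49656509 -0.32688267  0.25022562] [ 0.45  0.33  0.03  1.74 -0.01  1.08 -1.56]
```

View pics/w1o.png

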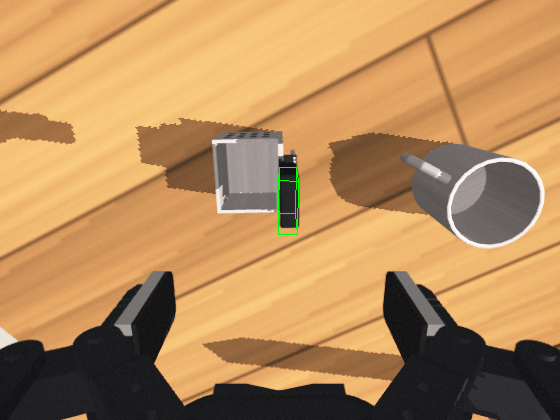

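The wrist view shows the grip at about (288,197), within 1 px of the model across its thickness and about 6 px towards +x of it. The mug at (495,200) is clear. I'll refine by fitting the black mask.

```bash
cat > gfit.py <<'E'
from mv import *; from ov import *
from scipy.optimize import minimize
def gfit(f,b0,roi):
    d=load(f);x0,y0,x1,y1=roi;m=d['pixels'].max(2)[y0:y1,x0:x1];k=6
    M=cv2.resize(m,None,fx=k,fy=k,interpolation=cv2.INTER_CUBIC)<45
    G=np.array([(x,y,z_) for x in(-20,20) for y in(-44.5,-30.5) for z_ in(102,150)])
    def c(q):
        P=np.array([W((q[0]/1e3,q[1]/1e3,q[2]/100),g) for g in G])
        h=cv2.convexHull(((proj(d,P)-[x0,y0]+.5)*k).astype(np.float32)).round().astype(np.int32)
        H=np.zeros(M.shape,np.uint8);cv2.fillPoly(H,[h],1);return 1-(M&(H>0)).sum()/(M|(H>0)).sum()
    q0=np.array([b0[0]*1e3,b0[1]*1e3,b0[2]*100]);best=None
    for s in(6,3,1.5):
        R=minimize(c,q0,method='Nelder-Mead',options=dict(initial_simplex=np.r_[[q0],q0+s*np.eye(3)]));q0=R.x
    return np.array([q0[0]/1e3,q0[1]/1e3,q0[2]/100]),R.fun
E
python3 - <<'E'
from gfit import *
b,_=fit(bas,(.5,-.2,-.4))
for nm,roi in(('w1',(265,150,315,245)),('top0',(375,215,405,248)),('side0',(330,143,355,170))):
    q,c=gfit(nm,b,roi);g=W(q,(0,-37.5,126));print(nm,q,c,'grip',g)
row((g[0],g[1],.25),b[2]-np.pi/2)
E
```

```text
w1 [ 0.51538159 -0.29742968 -0.42623707] 0.21049096366575004 grip [ 0.49987731 -0.33157448  0.126     ]
top0 [ 0.51671851 -0.29616369 -0.53740277] 0.22804094263270647 grip [ 0.49752202 -0.32837773  0.126     ]
side0 [ 0.5247431  -0.30040742 -0.80885131] 0.2775783680306293 grip [ 0.49761205 -0.32629479  0.126     ]
row [-0.0001  0.0001  0.0018] [ 0.0017 -0.0025  0.0006] deg 0.3 mm [ 0.7 -1.   0.2] clk 1.2
```

```bash
python3 - <<'E'
from ov import *
d=grab('wrist','w2');cv2.imwrite('pics/w2z.png',cv2.resize(d['pixels'][120:245,205:315],None,fx=4.8,fy=4.8,interpolation=cv2.INTER_CUBIC))
print(r.get_obs()['tcp_pos'])
E
```

```text
[ 0.49506332 -0.3287793   0.25016976]
```

View pics/w2z.png

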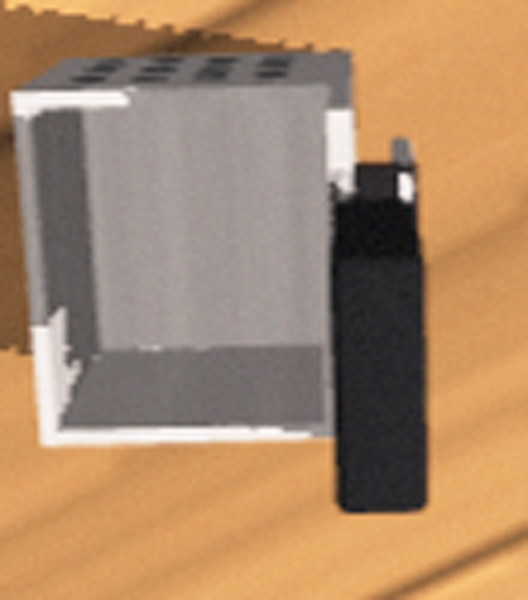

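```bash
python3 - <<'E'
from mv import *; import fit as F
d=load('w2');k=lambda x,y:F.z(x,y,205,120,4.8)
o=[(d,k(338,255),(20,-30.5,150)),(d,k(419,255),(20,-44.5,150)),(d,k(427,511),(-20,-44.5,150)),(d,k(338,511),(-20,-30.5,150)),(d,k(13,92),(35,30,65)),(d,k(42,442),(-35,30,65))]
x,f=F.fit(o,(.513,-.296,-.48));print(x,f.round(1));g=F.W(x,(0,-37.5,126));print(g)
row((g[0],g[1],.25),x[2]-np.pi/2);row((g[0],g[1],.108),x[2]-np.pi/2)
E
```

```text
[ 5.15167698e-01 -2.97674736e-01 -4.50532284e-01  3.88128814e-20
 -1.04221813e-20  2.89888061e-02  4.55024810e-02] [-2.1 -0.1  1.3 -0.6  0.4  0.3 -0.3  0.8 -0.1 -0.4  0.2  0.1  0.  -0.
  0.   0. ]
[ 0.49883852 -0.33143282  0.126     ]
row [ 0.0002  0.0003 -0.0092] [0.0114 0.0015 0.0004] deg 1.7 mm [4.6 0.6 0.2] clk 1.25
row [ 0.0002  0.0003 -0.0092] [0.0117 0.0013 0.3554] deg 1.7 mm [  4.7   0.5 142.2] clk 1.25
```

Request:
apply_moves(plan=[[[0,0,-0.009,0.0117,0.0013,0.09,-1],[0,0,-0.009,0.0117,0.0013,0.18,-1],[0,0,-0.009,0.0117,0.0013,0.26,-1],[0,0,-0.009,0.0117,0.0013,0.32,-1],[0,0,-0.009,0.0117,0.0013,0.355,-1],[0,0,-0.009,0.0117,0.0013,0.355,-1],[0,0,-0.009,0.0117,0.0013,0.355,-1]]])

```text
clock: 1.83
tcp_pos: [0.4976, -0.3329, 0.108]
orientation: [3.06, -0.708, -0.003]
contact_force: [-0.2, 0.1, 0.1]
grip_width: 0.0854
```

Request:
apply_moves(plan=[[[0,0,0,0,0,0,1],[0,0,0,0,0,0,1],[0,0,0,0,0,0,1],[0,0,0,0,0,0,1],[0,0,0,0,0,0,1],[0,0,0,0,0,0,1],[0,0,0,0,0,0,1],[0,0,0,0,0,0,1],[0,0,0,0,0,0,1],[0,0,0,0,0,0,1]]], force=80)

```text
clock: 2.67
tcp_pos: [0.4994, -0.3316, 0.1089]
orientation: [3.061, -0.704, 0.001]
contact_force: [-1.6, -0.3, 5.8]
grip_width: 0.0133
```

Request:
apply_moves(plan=[[[0,0,0,0,0,-0.03,1],[0,0,0,0,0,-0.08,1],[0,0,0,0,0,-0.16,1],[0,0,0,0,0,-0.25,1],[0,0,0,0,0,-0.34,1],[0,0,0,0,0,-0.42,1],[0,0,0,0,0,-0.46,1],[0,0,0,0,0,-0.48,1],[0,0,0,0,0,-0.48,1],[0,0,0,0,0,-0.48,1]]])

```text
clock: 3.5
tcp_pos: [0.4986, -0.331, 0.2993]
orientation: [-3.061, 0.704, 0.003]
contact_force: [0.3, 0.7, -3.1]
grip_width: 0.0132
```

```bash
python3 - <<'E'
from mv import *; import fit as F
x,_=F.fit(F.tank,(.5,.2,.15));o=r.get_obs();print(o['tcp_pos'],o['contact_force'],o['moment'],o['grip_width'])
p=F.W(x,(0,-98,130));print(p,x[2]);row((p[0],p[1],.30),x[2]-np.pi/2)
E
```

```text
[ 0.49858818 -0.33095026  0.29934847] [ 0.274023    0.73807232 -3.10547483] [-0.04474237  0.09832334  0.02572929] 0.013165313691136986
[0.57132118 0.10676054 0.13      ] 0.22548396382753247
row [-2.000e-04  6.000e-04 -2.156e-01] [-3.1420e-01 -1.0639e+00 -1.0000e-03] deg 38.8 mm [-1.257e+02 -4.255e+02 -4.000e-01] clk 3.5
```

Request:
apply_moves(plan=[[[0,0,-0.01,-0.01,-0.03,0,1],[0,0,-0.03,-0.03,-0.1,0,1],[0,0,-0.05,-0.06,-0.19,0,1],[0,0,-0.08,-0.09,-0.29,0,1],[0,0,-0.11,-0.12,-0.39,0,1],[0,0,-0.14,-0.15,-0.49,0,1],[0,0,-0.17,-0.18,-0.59,0,1],[0,0,-0.2,-0.21,-0.68,0,1],[0,0,-0.215,-0.24,-0.76,0,1],[0,0,-0.215,-0.25,-0.81,0,1],[0,0,-0.215,-0.26,-0.84,0,1],[0,0,-0.215,-0.26,-0.84,0,1]]])

```text
clock: 4.5
tcp_pos: [0.5516, 0.0204, 0.2991]
orientation: [-3.119, -0.36, 0.004]
contact_force: [-0.9, 0.6, -2.9]
grip_width: 0.0129
```

```bash
python3 - <<'E'
from mv import *; from ov import *
x,_=fit(tank,(.5,.2,.15))
d=grab('wrist','w3');p=W(x,(0,-98,130));row((p[0],p[1],.30),x[2]-np.pi/2)
im=draw(d,x,TL[:24],0,0,560,420,1);cv2.imwrite('pics/w3o.png',im)
E
```

```text
row [-0.0001  0.0008  0.0003] [ 0.098  -0.2065 -0.0021] deg 0.2 mm [ 39.2 -82.6  -0.9] clk 4.55
```

View pics/w3o.png

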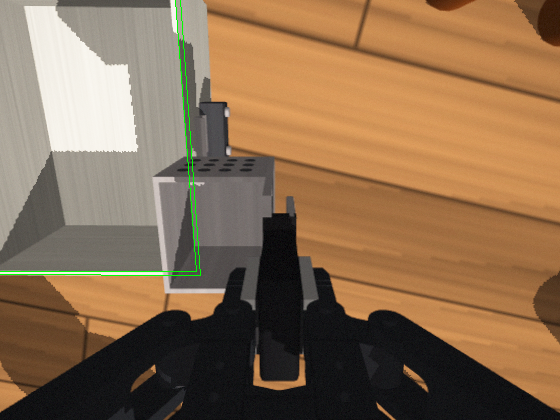

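The wrist view shows the basket upright in the gripper, with its skirt edge at (291,205). The hook wall is to the left at columns 175–200 and the clip at (215,128). I'll move above the rim and measure the rim up close.

Request:
apply_moves(plan=[[[0,0,0,0.02,-0.04,0,1],[0,0,0,0.05,-0.1,0,1],[0,0,0,0.08,-0.16,0,1],[0,0,0,0.095,-0.195,0,1],[0,0,0,0.098,-0.2065,0,1],[0,0,0,0.098,-0.2065,0,1],[0,0,0,0.098,-0.2065,0,1]]])

```text
clock: 5.13
tcp_pos: [0.5722, 0.1029, 0.2999]
orientation: [3.121, 0.346, -0.002]
contact_force: [-0.3, -0.8, -3.5]
grip_width: 0.0132
```

```bash
python3 - <<'E'
from mv import *; from ov import *
x,_=fit(tank,(.5,.2,.15))
d=grab('wrist','w4');p=W(x,(0,-98,130));row((p[0],p[1],.30),x[2]-np.pi/2)
im=draw(d,x,TL[:24],210,60,130,240,1)
a=cv2.resize(d['pixels'][0:200,205:335],None,fx=3,fy=3,interpolation=cv2.INTER_CUBIC)
b=draw(d,x,TL[:12]+TL[12:24],205,0,130,200,3);cv2.imwrite('pics/w4z.png',np.hstack([a,b]))
grab('top','t4');grab('side','s4')
E
```

```text
row [ 0.0005  0.0004 -0.0016] [-0.0002 -0.0106  0.0002] deg 0.3 mm [-0.1 -4.2  0.1] clk 5.1833
```

View pics/w4z.png

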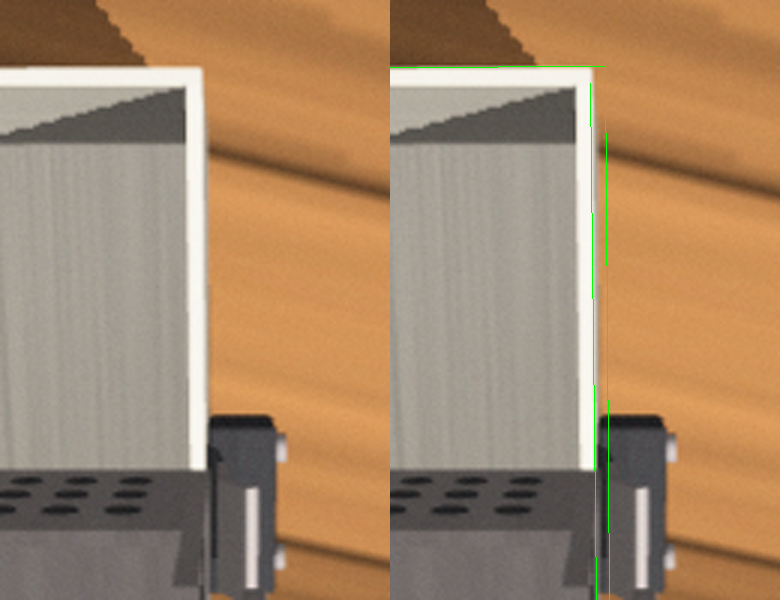

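The close-up shows the real hook-wall rim about 4–5 px (roughly 4 mm) to the left of the model, which is further into +y. The corner along x agrees. I'll measure the rim band numerically in a settled picture.

```bash
cat > rim.py <<'E'
from mv import *; import sys
def rim(f,rows,c0,c1):
    d=load(f);g=d['pixels'].min(2).astype(float);L=[];Rr=[]
    for v in rows:
        s=g[v,c0:c1];w=np.where(s>205)[0]
        if len(w)<3: continue
        a,b=w[0],w[-1]
        L.append(atz(d,c0+a-.5,v,.13));Rr.append(atz(d,c0+b+.5,v,.13))
    L,Rr=np.array(L),np.array(Rr);M=(L+Rr)/2
    vx,vy,X,Y=cv2.fitLine(M[:,:2].astype(np.float32),cv2.DIST_HUBER,0,.001,.001).ravel()
    if vx<0: vx,vy=-vx,-vy
    n=np.array([-vy,vx]);print(f,'yaw',np.arctan2(vy,vx),'width mm',1e3*np.median((L-Rr)[:,:2]@n),'n',len(M),'res',(1e3*((M[:,:2]-[X,Y])@n)).std())
    return np.array([X,Y]),np.array([vx,vy]),n
E
python3 - <<'E'
from rim import *
grab('wrist','w5')
for f in('w4','w5'):
    X,u,n=rim(f,range(35,150),250,285)
    o=r.get_obs();print('tcp across wall mm',1e3*(o['tcp_pos'][:2]-X)@n,o['tcp_pos'],Ro.from_rotvec(o['orientation']).as_matrix()[:,1])
    d=load(f)
    # corner outer
    c=atz(d,205+204.5/3-.5,68/3,.13)[:2];print('outer corner',c,'-> rim mid',c-.130*u+.002*n)
    mid=c-.130*u;mid=X+((mid-X)@u)*u;print('rim',mid)
E
```

```text
w4 yaw 0.21213102 width mm 4.213213798743831 n 115 res 0.17833872048564245
tcp across wall mm -7.943450617486829 [0.57242562 0.10358546 0.30046324] [ 2.19083121e-01 -9.75705859e-01  8.14381925e-04]
outer corner [0.69708755 0.13641179] -> rim mid [0.56958048 0.11099628]
rim [0.56955948 0.11109376]
w5 yaw 0.21145754 width mm 4.1243270737948565 n 115 res 0.28306721173340404
tcp across wall mm -8.181198938586515 [0.57242562 0.10358546 0.30046324] [ 2.19083121e-01 -9.75705859e-01  8.14381925e-04]
outer corner [0.69753372 0.13666039] -> rim mid [0.57000956 0.11133076]
rim [0.5699883  0.11142982]
```

```bash
cat > held.py <<'E'
from rim import *; from ov import *
def basket_from_tcp(dx=0.):
    o=r.get_obs();R=Ro.from_rotvec(o['orientation']).as_matrix();yb=-R[:2,1];yaw=np.arctan2(-yb[0],yb[1])
    t=o['tcp_pos'];xb=np.array([np.cos(yaw),np.sin(yaw)]);p=t[:2]+.0375*yb/np.linalg.norm(yb)+dx*xb
    return np.array([p[0],p[1],yaw]),t[2]-.1089
def drawz(d,p,dz,L,x0,y0,w,h,k):
    im=cv2.resize(d['pixels'][y0:y0+h,x0:x0+w],None,fx=k,fy=k,interpolation=cv2.INTER_CUBIC)
    for a,b in L:
        q=[tuple(((proj(d,W(p,m)+[0,0,dz])[0]-[x0,y0]+.5)*k).round().astype(int).tolist()) for m in(a,b)]
        cv2.line(im,q[0],q[1],(0,255,0),1)
    return im
E
python3 - <<'E'
from held import *
d=load('w5');p,dz=basket_from_tcp();print(p,dz)
im=drawz(d,p,dz,box(-35,35,-30,30,0,65)+box(-35,35,-34,-30,0,102)+BL[-12:]+BL[-24:-12],140,120,170,280,2)
raw=cv2.resize(d['pixels'][120:400,140:310],None,fx=2,fy=2,interpolation=cv2.INTER_CUBIC)
cv2.imwrite('pics/w5o.png',np.hstack([raw,im]))
E
```

```text
[0.56421    0.14017444 0.22087474] 0.19156323951833715
```

View pics/w5o.png

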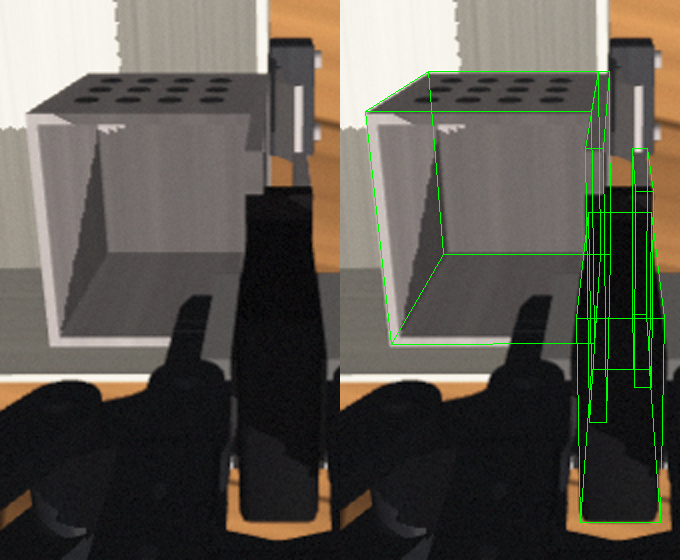

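The overlay of the held basket, predicted from the TCP, matches the picture to about 1 px. That means the wrist camera and grasp are consistent, so I trust the wrist rim measurement: rim middle (0.570, 0.111), yaw 0.212. I'll align to it and lower the skirt to just above the rim.

```bash
python3 - <<'E'
from held import *
row((.570,.1113,.195),.212-np.pi/2)
E
```

```text
row [0.0003 0.0001 0.0028] [-0.0016 -0.0204  0.2636] deg 0.5 mm [ -0.6  -8.1 105.5] clk 5.3333
```

Request:
apply_moves(plan=[[[0,0,0.003,-0.002,-0.0204,0,1],[0,0,0.003,-0.002,-0.0204,0,1],[0,0,0.003,-0.002,-0.0204,0.03,1],[0,0,0.003,-0.002,-0.0204,0.07,1],[0,0,0.003,-0.002,-0.0204,0.12,1],[0,0,0.003,-0.002,-0.0204,0.17,1],[0,0,0.003,-0.002,-0.0204,0.22,1],[0,0,0.003,-0.002,-0.0204,0.25,1],[0,0,0.003,-0.002,-0.0204,0.2636,1],[0,0,0.003,-0.002,-0.0204,0.2636,1],[0,0,0.003,-0.002,-0.0204,0.2636,1],[0,0,0.003,-0.002,-0.0204,0.2636,1]]])

```text
clock: 6.33
tcp_pos: [0.5707, 0.1136, 0.1963]
orientation: [-3.123, -0.335, -0.003]
contact_force: [-0.3, 0.2, -3.2]
grip_width: 0.0127
```

```bash
python3 - <<'E'
from held import *
d=grab('wrist','w6');o=r.get_obs();p,dz=basket_from_tcp();print(o['tcp_pos'],o['contact_force'],p,dz)
im=drawz(d,p,dz,BL[-24:-12]+box(-35,35,-34,-30,0,102),200,0,170,280,2)
raw=cv2.resize(d['pixels'][0:280,200:370],None,fx=2,fy=2,interpolation=cv2.INTER_CUBIC)
cv2.imwrite('pics/w6o.png',np.hstack([raw,im]))
E
```

```text
[0.57072067 0.11355128 0.19637745] [-0.06975815  0.33084953 -2.66995161] [0.56275916 0.15019639 0.21393493] 0.08747745367886356
```

View pics/w6o.png

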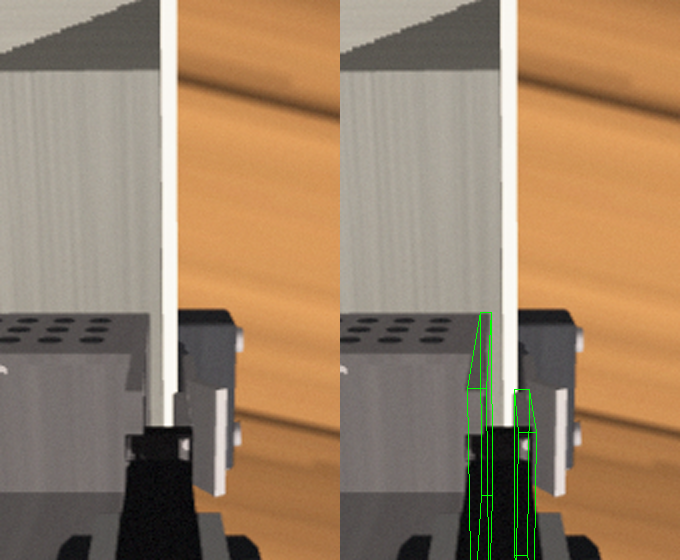

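The slot straddles the rim in the picture: the rim band is at about crop columns 162–177, with the plate edge at 150 and the skirt at 175–190. I'll get the numeric offset.

```bash
python3 - <<'E'
from held import *
for f in ('w6',):
    X,u,n=rim(f,range(10,190),265,300)
    o=r.get_obs();R=Ro.from_rotvec(o['orientation']).as_matrix()
    a=np.arctan2(u[1],u[0]);print('tcp across wall mm',1e3*(o['tcp_pos'][:2]-X)@n,'yaw err',a+0-(np.arctan2(R[1,1],R[0,1])+np.pi/2),R[:,2],o['tcp_pos'])
    t=o['tcp_pos'][:2];tt=X+((np.array([.570,.1113])-X)@u)*u;print(tt);row((tt[0],tt[1],o['tcp_pos'][2]),a-np.pi/2)
E
```

```text
w6 yaw 0.21709907 width mm 3.833365518683418 n 180 res 0.125180486054531
tcp across wall mm 2.4036603618988095 yaw err 0.0031641374137383327 [ 2.39264238e-03  5.72822534e-04 -9.99996974e-01] [0.57072067 0.11355128 0.19637745]
[0.57007764 0.110948  ]
row [-0.     -0.0008 -0.001 ] [-0.003  0.006 -0.   ] deg 0.2 mm [-1.2  2.4 -0. ] clk 6.3833
```

Request:
apply_moves(plan=[[[0,0,0,0,0,0,1],[0,0,0,0,0,0,1],[0,0,0,0,0,0,1],[0,0,0,0,0,0,1],[0,0,0,0,0,0,1],[0,0,0,0,0,0,1]]])

```text
clock: 6.88
tcp_pos: [0.5698, 0.1133, 0.1951]
orientation: [-3.124, -0.335, -0.0]
contact_force: [-0.6, 0.4, -3.5]
grip_width: 0.0131
```

```bash
python3 - <<'E'
from held import *
grab('wrist','w7');X,u,n=rim('w7',range(10,190),265,300)
o=r.get_obs();tt=X+((np.array([.570,.1113])-X)@u)*u;print(tt,o['tcp_pos'],o['contact_force']);row((tt[0],tt[1],o['tcp_pos'][2]),np.arctan2(u[1],u[0])-np.pi/2)
E
```

```text
w7 yaw 0.21708645 width mm 3.991065539923339 n 180 res 0.12184389619940679
[0.57010251 0.11083525] [0.5698336  0.1132491  0.19507753] [-0.19664215  1.29088227 -2.76392099]
row [ 0.    -0.    -0.001] [-0.0006  0.006   0.    ] deg 0.2 mm [-0.2  2.4  0. ] clk 6.9333
```

Request:
apply_moves(plan=[[[0,0,-0.001,-0.0006,0.006,0,1],[0,0,-0.001,-0.0006,0.006,0,1],[0,0,-0.001,-0.0006,0.006,0.0,1],[0,0,-0.001,-0.0006,0.006,0.015,1],[0,0,-0.001,-0.0006,0.006,0.03,1],[0,0,-0.001,-0.0006,0.006,0.045,1],[0,0,-0.001,-0.0006,0.006,0.055,1],[0,0,-0.001,-0.0006,0.006,0.06,1],[0,0,-0.001,-0.0006,0.006,0.06,1],[0,0,-0.001,-0.0006,0.006,0.06,1]]])

```text
clock: 7.77
tcp_pos: [0.5701, 0.1109, 0.1709]
orientation: [-3.123, -0.341, 0.0]
contact_force: [-0.4, 1.3, -2.7]
grip_width: 0.0129
```

```bash
python3 - <<'E'
from held import *
grab('wrist','w8');X,u,n=rim('w8',range(10,170),265,300)
o=r.get_obs();tt=X+((np.array([.570,.1113])-X)@u)*u;print(tt,o['tcp_pos'],o['contact_force']);row((tt[0],tt[1],.155),np.arctan2(u[1],u[0])-np.pi/2)
E
```

```text
w8 yaw 0.2215845 width mm 4.096992423641608 n 160 res 0.06480318527906878
[0.57017605 0.11051851] [0.57024365 0.1109206  0.17116841] [ 0.4402948  -0.35719836 -3.38005014]
row [-0.     -0.0001 -0.0014] [-0.0004  0.0009  0.0404] deg 0.3 mm [-0.2  0.4 16.2] clk 7.8167
```

Aligned to 0.4 mm with no contact yet. I'll lower slowly into the clip.

Request:
apply_moves(plan=[[[0,0,-0.001,0,0.001,0.006,1],[0,0,-0.001,0,0.001,0.012,1],[0,0,-0.001,0,0.001,0.018,1],[0,0,-0.001,0,0.001,0.024,1],[0,0,-0.001,0,0.001,0.03,1],[0,0,-0.001,0,0.001,0.036,1],[0,0,-0.001,0,0.001,0.036,1],[0,0,-0.001,0,0.001,0.036,1]]])

```text
clock: 8.48
tcp_pos: [0.5701, 0.1104, 0.1565]
orientation: [3.123, 0.345, -0.001]
contact_force: [-0.0, 0.1, -3.2]
grip_width: 0.0131
```

Request:
apply_moves(plan=[[[0,0,0,0,0,0.004,1],[0,0,0,0,0,0.008,1],[0,0,0,0,0,0.012,1],[0,0,0,0,0,0.012,1],[0,0,0,0,0,0.012,1]]])

```text
clock: 8.9
tcp_pos: [0.5705, 0.1113, 0.152]
orientation: [-3.121, -0.346, -0.002]
contact_force: [0.6, 3.4, -2.8]
grip_width: 0.013
```

Request:
apply_moves(plan=[[[0,0,0,0,0,0.004,1],[0,0,0,0,0,0.008,1],[0,0,0,0,0,0.01,1],[0,0,0,0,0,0.01,1],[0,0,0,0,0,0.01,1]]])

```text
clock: 9.32
tcp_pos: [0.5698, 0.1106, 0.1475]
orientation: [-3.122, -0.346, 0.001]
contact_force: [0.4, 3.4, -3.6]
grip_width: 0.0128
```

Request:
apply_moves(plan=[[[0,0,0,0,0,0.003,1],[0,0,0,0,0,0.006,1],[0,0,0,0,0,0.008,1],[0,0,0,0,0,0.008,1],[0,0,0,0,0,0.008,1]]])

```text
clock: 9.73
tcp_pos: [0.5702, 0.1105, 0.1445]
orientation: [-3.123, -0.345, 0.0]
contact_force: [0.1, 3.6, -4.0]
grip_width: 0.0129
```

Request:
apply_moves(plan=[[[0,0,0,0,0,0.002,1],[0,0,0,0,0,0.004,1],[0,0,0,0,0,0.004,1],[0,0,0,0,0,0.004,1]]])

```text
clock: 10.07
tcp_pos: [0.5702, 0.1105, 0.143]
orientation: [-3.123, -0.345, -0.0]
contact_force: [-0.6, 3.1, -3.4]
grip_width: 0.0132
```

Request:
apply_moves(plan=[[[0,0,0,0,0,0.002,1],[0,0,0,0,0,0.003,1],[0,0,0,0,0,0.003,1],[0,0,0,0,0,0.003,1]]])

```text
clock: 10.4
tcp_pos: [0.5703, 0.1105, 0.1429]
orientation: [3.122, 0.345, 0.001]
contact_force: [-3.6, 2.3, 4.9]
grip_width: 0.0134
```

The bend has met the rim at TCP z 0.143, exactly the expected height. I'll increase the push in small steps.

Request:
apply_moves(plan=[[[0,0,0,0,0,0.001,1],[0,0,0,0,0,0.0015,1],[0,0,0,0,0,0.0015,1]]])

```text
clock: 10.65
tcp_pos: [0.5703, 0.1105, 0.1428]
orientation: [3.122, 0.345, 0.001]
contact_force: [-5.4, 2.8, 10.4]
grip_width: 0.0131
```

Request:
apply_moves(plan=[[[0,0,0,0,0,0.0007,1],[0,0,0,0,0,0.0012,1],[0,0,0,0,0,0.0012,1],[0,0,0,0,0,0.0012,1],[0,0,0,0,0,0.0012,1],[0,0,0,0,0,0.0012,1],[0,0,0,0,0,0.0012,1],[0,0,0,0,0,0.0012,1],[0,0,0,0,0,0.0012,1]]])

```text
clock: 11.4
tcp_pos: [0.5704, 0.1105, 0.1428]
orientation: [3.122, 0.345, 0.001]
contact_force: [-6.2, 2.6, 13.5]
grip_width: 0.0131
```

```bash
python3 - <<'E'
from held import *
o=r.get_obs();print(o['clock'],o['tcp_pos'],o['contact_force'],o['moment'],Ro.from_rotvec(o['orientation']).as_matrix()[:,2])
d=grab('wrist','w9');grab('side','s9');grab('top','t9')
X,u,n=rim('w9',range(10,140),255,305);print((o['tcp_pos'][:2]-X)@n*1e3)
E
```

```text
11.4 [0.57035816 0.11050689 0.14281158] [-6.20900729  2.5963628  13.45137509] [0.4563481  1.44866404 0.12248889] [ 8.73366475e-04 -3.83563977e-04 -9.99999545e-01]
w9 yaw 0.22513841 width mm 3.833103618203792 n 130 res 0.05811209487336623
0.18917330792534828
```

Measured push is 13.5 N, or about 16.6 N on the rim with the weight included. I'll add a little so it holds clearly at 15 N or more.

Request:
apply_moves(plan=[[[0,0,0,0,0,0.0004,1],[0,0,0,0,0,0.0008,1],[0,0,0,0,0,0.0008,1],[0,0,0,0,0,0.0008,1],[0,0,0,0,0,0.0008,1],[0,0,0,0,0,0.0008,1],[0,0,0,0,0,0.0008,1],[0,0,0,0,0,0.0008,1],[0,0,0,0,0,0.0008,1]]])

```text
clock: 12.3
tcp_pos: [0.5703, 0.1105, 0.1428]
orientation: [3.122, 0.345, 0.001]
contact_force: [-7.2, 2.2, 15.6]
grip_width: 0.013
```

Steady push of 15.6 N held for over 0.5 s. Next I'll relax the push and release.

Request:
apply_moves(plan=[[[0,0,0,0,0,-0.002,1],[0,0,0,0,0,-0.004,1],[0,0,0,0,0,-0.005,1],[0,0,0,0,0,-0.005,1]]])

```text
clock: 12.63
tcp_pos: [0.5703, 0.1105, 0.1429]
orientation: [3.123, 0.345, 0.0]
contact_force: [-3.9, 1.5, 4.3]
grip_width: 0.0132
```

Request:
apply_moves(plan=[[[0,0,0,0,0,0,0.6],[0,0,0,0,0,0,0.4],[0,0,0,0,0,0,0.2],[0,0,0,0,0,0,0],[0,0,0,0,0,0,0],[0,0,0,0,0,0,0],[0,0,0,0,0,0,0],[0,0,0,0,0,0,0]]])

```text
clock: 13.3
tcp_pos: [0.5702, 0.1104, 0.1424]
orientation: [3.123, 0.345, 0.0]
contact_force: [0.4, 0.0, 0.6]
grip_width: 0.0428
```

Released, and the contact force is about 0. I'll retreat straight up and check.

Request:
apply_moves(plan=[[[0,0,0,0,0,-0.02,0],[0,0,0,0,0,-0.06,0],[0,0,0,0,0,-0.12,0],[0,0,0,0,0,-0.2,0],[0,0,0,0,0,-0.28,0],[0,0,0,0,0,-0.34,0],[0,0,0,0,0,-0.36,0],[0,0,0,0,0,-0.36,0],[0,0,0,0,0,-0.36,0],[0,0,0,0,0,-0.36,0],[0,0,0,0,0,-0.36,0]]])

```text
clock: 14.22
tcp_pos: [0.5693, 0.1101, 0.2847]
orientation: [3.122, 0.345, -0.005]
contact_force: [0.9, 0.3, -0.3]
grip_width: 0.0428
```

```bash
python3 - <<'E'
from held import *
d=grab('wrist','w10');s=grab('side','s10');t=grab('top','t10');o=r.get_obs();print(o['clock'],o['tcp_pos'],o['contact_force'])
yaw=.218;rimp=np.array([.5702,.1106]);yb=np.array([-np.sin(yaw),np.cos(yaw)]);p=np.r_[rimp+.0375*yb,yaw]
a=drawz(d,p,.034,BL,180,0,200,280,2);b=drawz(s,p,.034,BL,190,190,100,140,4)
cv2.imwrite('pics/f.png',np.hstack([a,b]))
t0=load('top0');df=cv2.absdiff(t0['pixels'],t['pixels']).max(2)
for n,(u,v) in dict(mug=(437,270),bA=(313,140),bB=(359,145),mal=(114,240)).items(): print(n,np.median(df[v-15:v+15,u-12:u+12]))
E
```

```text
14.3667 [0.56971468 0.110343   0.28533679] [ 0.35540426  0.08035595 -0.28606763]
mug 3.0
bA 3.0
bB 3.0
mal 57.0
```

View pics/f.png

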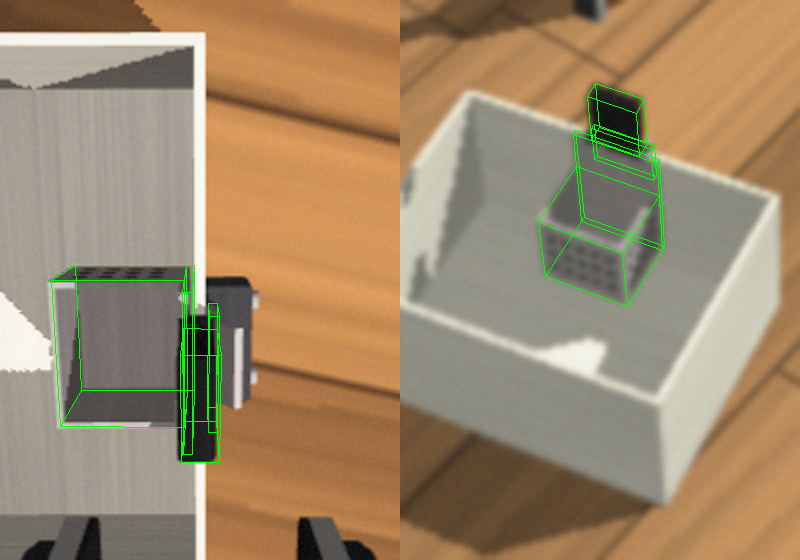

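The final view matches the fully-home model in both the wrist and side cameras, upright and square. The mallet difference is probably the arm's shadow, so I'll check that and the clip centring, then hand in.

```bash
python3 - <<'E'
from held import *
d=load('w10');yaw=.218;yb=np.array([-np.sin(yaw),np.cos(yaw)]);p=np.r_[np.array([.5702,.1106])+.098*yb,yaw]
for m in((18,-124,72),(-18,-124,72),(130,-100,130)): print(m,((proj(d,W(p,m))[0]-[180,0])*2).round())
a,b=load('top0')['pixels'],load('t10')['pixels']
c=lambda i:cv2.Canny(i[190:295,95:135],60,150).astype(np.float32)
print('mallet shift px',cv2.phaseCorrelate(c(a),c(b)))
E
```

```text
(18, -124, 72) [251. 307.]
(-18, -124, 72) [250. 377.]
(130, -100, 130) [205.  31.]
mallet shift px ((0.8128179979217727, 0.007653009469997585), 0.23003145412162498)
```

```bash
python3 -c "
from bench import r
print(r.hand_in())"
```

```text
the job is handed in; nothing more can be done
None
```

I hung the basket on the hook wall with its skirt behind the clip's jaw, pressed it home, let go and handed the job in. No verdict was reported.

- **Pressing home:** The bend met the rim at TCP height 0.143 m, as predicted. I held a push of 13.5 N for about 0.6 s, then one rising to 15.6 N for about 0.75 s. With the basket's weight added, that put about 17 to 19 N on the rim. A sideways force of about 7 N built up during the push and was gone after release.
- **Final position:** After release I raised the gripper about 14 cm and the contact force read about 0 N. The wrist and side pictures match the fully-home, upright and square model to about 1 px. My estimate is within 0.5 mm across the wall and about 3 mm along it from the clip's middle. The clock was at about 14.4 s.
- **Disagreement on the rim:** The first fit from the top and side cameras put the rim about 4 to 5 mm off from the wrist view. I used the wrist value, which agreed with the held basket's outline and with the final fit.
- **Other objects:** The mug and both bottles look unchanged from the start. The hammer check was inconclusive: the brightness there had changed, most likely because the arm's shadow moved, and the shift measurement (0.8 px) was low-confidence. The arm never went near it.

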